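Hang the third turner between its neighbours

ROBOT

A 7-joint arm with a two-finger parallel gripper is mounted at the origin on a cart in front of the work surface, level with it; the furniture and walls round the work are solid. World frame = base frame: x ahead of the robot, y to its left, z up, the work surface at z = 0. Lengths are in m, angles in rad, forces in N, time in s.
With the tool pointing down it reaches from about 0.425 to 1.025 m from the base axis. Payload 3.6 kg.
Tool frame: the origin (TCP) lies on the front face of the gripper's body, between the roots of the fingers; the fingertips stand 73 mm ahead of it and the grasp point (between the pads) lies 54 mm ahead of it; z points along the fingers, x is the direction in which the jaws open and shut, and the axes are right-handed (so a half turn about z gives the same grasp; the last joint's range is limited). The gripper opens to 85 mm and grips with 20 to 120 N. Pads are 22 mm wide; open, the fingers measure 114 mm over their backs; the gripper's body (76 mm by 85 mm) begins 54 mm behind the grasp point. The pads swing forward as they close: fully open they stand 13 mm farther back than shut.
Start: joints at [1.242, 0.591, 0.048, 1.609, -0.033, 0.943, -0.034], TCP at [0.169, -0.705, 0.304] pointing down, gripper open.
Joint ranges: [-2.69, 2.69], [-0.47, 2.24], [-1.27, 1.36], [0.19, 2.51], [-1.53, 4.68], [0.08, 2.07], [-3.09, 3.09]. Speed limits (rad/s): [2.57, 2.57, 3.14, 3.14, 3.14, 3.14, 3.14].

INTERFACE

Orientations are given as [roll, pitch, yaw] about the fixed x, y, z axes, in that order (R = Rz(yaw) Ry(pitch) Rx(roll)).
In Python, from cell import sense, vision, ticket gives the robot as it stands.
- The arm moves only by the tool step_arm, never from a script. Its argument "motion" is a list of rows, each an object of numbers: "dx", "dy", "dz": the shift along the tool's x, y, z in cm; "ax", "ay", "az": the turn, a rotation vector about the tool's x, y, z in rad. In form: [{"dx": .., "dy": .., "dz": .., "ax": .., "ay": .., "az": ..}, ...]. A call has 1 to 5 rows; each row shifts and turns the commanded pose from where the row before left it, along the tool's axes as they then stand; what a row does not reach is not made up. A row lasts 1/8 s, in which the tool goes at most 62.5 mm and 10.7 degrees, less where a joint would pass 70% of its speed; a pose out of reach is approached as far as the arm can. A call with a gripper value outside its range is refused whole. "claw" is the closure, from 0 (fully open) to 1 (shut), set as the call begins (left out, the last holds). The fingers move at their own pace and stop on an object; "force" is the grip in N (left out, the last holds). Time passes only in rows, so rows that do not move let the fingers close. It gives the time, the measured TCP pose, the force and the opening at its end, in the units of the state.
- sense(): the state, without advancing time (a new reading comes with each control period).
- vision.capture(name): name is "scene" or "top" or "wrist"; returns the picture (400x640x3 uint8, red, green, blue); there is no depth.
- vision.get_calibration(name): a dict with "K" (3x3 intrinsics, pixels), "pose" (4x4, takes a point from camera to world coordinates). Camera axes: x right, y down, z forward; pixel columns grow to the right and rows downward; lengths in m; the calibration is good to about 2 mm. A picture is of the moment at which its call begins: read the wrist's pose just before it. get_calibration takes no time and is no camera call; for the wrist camera it gives the pose at the moment of the call.
- ticket.job_done(): hands the job in, once; it reports no verdict.
Trained networks look in the newest picture that a camera, given by its name, has taken for a name from the list of things; names that differ only in an ending like _2 or _b are one class to them, and where a whole thing is asked for, a point or a joint stands for the part that bears it (a point fixed in the world has none). Each returns a list of dicts, best first, with "confidence" (0 to 1); they miss things now and then, are a little off and sometimes report something else, mostly with a low value. They report only what shows in the picture. A call takes as long as a camera call.
- vision.regions_of(query, camera): "mask" (400x640 bool, what is visible of it) and "position" ([column, row] in pixels, amid what is visible of it).
- vision.landmark_of(query, camera): "position" ([column, row] in pixels: a listed point, or the origin of a listed thing).
The state is a dict: "time": time; "joint_positions": joint angles; "dq": joint speeds; "effort": joint torques, N m; "tcp_pos": TCP position; "eef_rot": TCP orientation; "force": force on the tool from outside, world axes, zero at the start; "torque": the same for the moment, N m; "width": finger opening in m.
Only numpy, scipy, OpenCV 4.12 (cv2) and the standard library are available. Lean on these libraries where they do the work, as an engineer would, in place of code of your own. Each camera call takes 0.05 s, during which the arm holds its last target. There are 200 camera calls.

TASK

Draw the turner out of the wooden block and lower it between the two turners hanging on the rack, behind the guard bar, feeling for the free notch in the rail's middle sleeve with its hook. Bring the hook fully down onto the floor of that notch while you still hold it, so that you feel it bear, pressing no part of the rack harder than 20 N, then let go so that it hangs upright and still. The two neighbours must stay hooked in their notches and be brushed only gently, and nothing else on the worktop may be disturbed.

Things in the scene. Friction and masses are not known exactly. Their poses are not given: they have to be found in the camera images.
- rack: fixed hanging rack; origin under the middle of its wooden tray (120 x 300 x 12 mm), z up, x from front to back, y along its rail. Flat steel rail, 11 mm thick, centred on x = 0, between two posts (18 mm square, y = +-138 mm, 212 mm high); its top lies at z = 206 to 207 mm. Two notches at y = +67 and -67 mm (14 mm wide, floor at z = 200 mm) hold the two hanging turners. All rigid
- sleeve_span (a point): fixed point of the rack: x = 0, y = 0, z = 200 mm. Here a steel sleeve (68 mm long, 12 mm thick in x) encloses the rail; in its centre is the free notch, 14 mm wide (y), 9 mm deep. The sleeve was clamped by hand, rigidly: notch anywhere from y = -11 to +11 mm, floor 2.5 mm above to 2.5 mm below this point. Neither is measured: feel for them (a hook sliding on the top sinks in) or look
- guard (a point): fixed point of the rack: middle of the top of the round steel guard bar in front of the rail, 8 mm thick, along y over the rack's length, at x = -42 mm, top at z = 100 mm. It keeps blades from being brought in low from the front: they go down between it and the rail
- turner_grip (a point): loose turner (upright slots) standing in the block: centre of its grip tab (22 mm in y, 12 in x, 48 tall), 206 mm above the blade's foot, 24 below the top. Axes: z up the handle, x from its front to its hook, y along the blade. Best grasped across x. Below: handle 14 (y) x 12 mm, blade 54 mm wide (y), 4 thick, 66 high, rounded lower corners. 0.12 to 0.2 kg
- turner_hook (a point): middle of the underside of that turner's hook strap: 14.5 mm behind (+x) and 36 mm below turner_grip. Strap 11 mm wide (y), 5 thick; throat between handle and hook tip 17 mm (x); the tip reaches 21 mm below this point. Seated in the free notch this point is at rack x = 0 (within 3 mm), z = 197 to 203 mm, axes along the rack's, blade's foot about 30 mm above the worktop
- turner: the same loose turner; origin at the middle of the foot of its blade, axes as above; 230 mm tall
- block: fixed light wooden block, 42 x 92 x 56 mm (x, y, height), in which the loose turner stands upright: slot 10 mm (x) by 60 mm (y), floor 16 mm above the worktop; origin under its centre
- left_hook (a point): middle of the underside of the hook strap of the turner (plain blade) hanging loosely at the rack's +y side; at rest at about x = 0, y = +67, z = 200 mm of the rack. Same sizes as the loose turner, but a 14 mm throat. About 80 mm are free between the two hanging blades, which the 54 mm blade goes through
- left: that left-hand hanging turner; origin at the middle of the foot of its blade, 30 mm above the worktop
- right_hook (a point): the same point of the turner (blade with cross slots) hanging at the rack's -y side, at about x = 0, y = -67, z = 200 mm of the rack
- right: that right-hand hanging turner; origin at the middle of the foot of its blade, 30 mm above the worktop
- mug: green and white mug, 86 x 121 x 99 mm, bystander; origin under its centre
- bowl: green bowl, 120 mm wide, 61 mm high, bystander; origin under its centre
- jar: spice jar with dark cap, 41 mm wide, 105 mm high, bystander; origin under its centre

How it is judged:
By the outcome, as a careful person would: the job done as asked, in the order asked, and still so for the second after the job is handed in, with the robot touching nothing.
It also fails if it takes over 69 s, if anything falls off the work surface, if the arm or the gripper's body presses on something with over 40 N, if the wrist force passes 120 N, or if a joint passes its speed limit or range.

## Working session

There is one attempt and no reset: what is moved stays moved. The work goes in short steps, Python scripts to look and compute and a tool call to move; the robot and the scene stay as the last step left them, time stands still between calls to the robot, and variables do not carry over. Pictures are saved under pics/ and viewed, about 8 in all and at most 12, crops included, and the job is handed in when it is done.

Besides the shell and the picture viewer there is one more tool, called after "Request:" as name(argument=value, ...) on one line, values as JSON. step_arm: Moves the arm, as the interface text tells. Its arguments: {"type":"object","properties":{"motion":{"type":"array","items":{"type":"object","properties":{"dx":{"type":"number"},"dy":{"type":"number"},"dz":{"type":"number"},"ax":{"type":"number"},"ay":{"type":"number"},"az":{"type":"number"}}}},"claw":{"type":"number"},"force":{"type":"number"}},"required":["motion"]}

```bash
mkdir -p pics; ls; cat > h.py <<'E'
import numpy as np,cv2
from cell import sense,vision,ticket
from scipy.spatial.transform import Rotation as R
def cap(c,fn=None):
    im=vision.capture(c)
    if fn: cv2.imwrite('pics/'+fn,im[:,:,::-1])
    return im
def ray(c,p):
    k=vision.get_calibration(c);K=np.array(k['K']);T=np.array(k['pose'])
    d=T[:3,:3]@np.linalg.inv(K)@np.array([p[0],p[1],1.]);return T[:3,3],d/np.linalg.norm(d)
def proj(c,P):
    k=vision.get_calibration(c);K=np.array(k['K']);T=np.array(k['pose'])
    q=K@(T[:3,:3].T@(np.array(P)-T[:3,3]));return q[:2]/q[2]
def onz(c,p,z):
    o,d=ray(c,p);return o+d*(z-o[2])/d[2]
def tri(obs):
    A=np.zeros((3,3));b=np.zeros(3)
    for c,p in obs:
        o,d=ray(c,p);M=np.eye(3)-np.outer(d,d);A+=M;b+=M@o
    x=np.linalg.solve(A,b)
    return x,[np.round(proj(c,x)-p,1) for c,p in obs]
E
python3 - <<'E'
from h import *
s=sense();print(s)
for c in('scene','top','wrist'):
    cap(c,c+'0.png');k=vision.get_calibration(c);print(c,np.round(k['K'],1).tolist(),np.round(k['pose'],3).tolist())
L={}
for q in ['rack','sleeve_span','guard','turner_grip','turner_hook','turner','block','left_hook','left','right_hook','right','mug','bowl','jar']:
    for c in('scene','top'):
        r=vision.landmark_of(q,c)
        if r: L[q,c]=r[0]['position'];print(q,c,np.round(r[0]['position'],1),round(r[0]['confidence'],2),len(r))
    if (q,'scene') in L and (q,'top') in L: print('   ',tri([('scene',L[q,'scene']),('top',L[q,'top'])]))
E
```

```text
pics
{'time': 0.0, 'joint_positions': array([ 1.24148242,  0.59207044,  0.04830709,  1.60982517, -0.03332054,
        0.9427022 , -0.03367817]), 'dq': array([-5.52019537e-04, -5.14642850e-05, -1.17399895e-03,  7.49098095e-04,
        2.86699534e-03,  7.71093216e-04,  1.54860940e-03]), 'effort': array([ 3.06045522e-04, -5.48690665e+01,  1.54610697e+00, -1.98123336e+01,
        9.37666220e-03,  8.63926340e-03, -2.91458569e-06]), 'tcp_pos': array([ 0.16924475, -0.70428487,  0.30277499]), 'eef_rot': array([ 3.14148301e+00,  2.19720163e-03, -1.33489835e+00]), 'force': array([ 0.04472024, -0.54193905, -0.17584967]), 'torque': array([ 0.05402379, -0.03135231, -0.04437887]), 'width': 0.0853046947555633}
scene [[417.3, 0.0, 324.5], [0.0, 417.3, 197.5], [0.0, 0.0, 1.0]] [[0.448, -0.8, 0.398, 0.142], [-0.894, -0.404, 0.193, -0.233], [0.006, -0.443, -0.897, 1.187], [0.0, 0.0, 0.0, 1.0]]
top [[485.3, 0.0, 325.5], [0.0, 485.3, 197.6], [0.0, 0.0, 1.0]] [[-0.357, -0.727, 0.586, -0.354], [-0.934, 0.281, -0.22, 0.385], [-0.005, -0.626, -0.78, 1.46], [0.0, 0.0, 0.0, 1.0]]
wrist [[320.4, 0.0, 318.4], [0
[... 1587 characters left out ...]
4000456, -0.12630043,  0.19359793]), [array([-0. , -0.3]), array([0.2, 0.2])])
right scene [349.7 258.4] 0.8 1
right top [374.8 229.7] 0.78 2
    (array([ 0.51832809, -0.13357317,  0.02653136]), [array([-0.2, -1.4]), array([0.9, 0.7])])
mug scene [210.1 211.3] 0.62 1
mug top [256.4 289. ] 0.97 1
    (array([ 0.47137088,  0.32890425, -0.0194788 ]), [array([-0. , -0.1]), array([0.1, 0.1])])
bowl scene [437.2 237.8] 0.85 2
bowl top [405.1 184.7] 0.86 1
    (array([ 0.70201611, -0.34557822, -0.0083573 ]), [array([0.1, 1.1]), array([-0.7, -0.6])])
jar scene [312.6 162. ] 0.81 2
jar top [286.1 200.7] 0.78 1
    (array([0.77247186, 0.11882935, 0.0059632 ]), [array([-0. , -2.1]), array([1.2, 1.3])])
```

```bash
python3 - <<'E'
import cv2
a=cv2.imread('pics/scene0.png');b=cv2.imread('pics/top0.png')
a=cv2.resize(a[180:340,270:470],None,fx=4,fy=4,interpolation=2)[:600]
b=cv2.resize(b[160:260,310:470],None,fx=5,fy=5,interpolation=2)
cv2.imwrite('pics/a.png',a[:600]);cv2.imwrite('pics/b.png',b)
E
```

```text
(no output)
```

View pics/a.png

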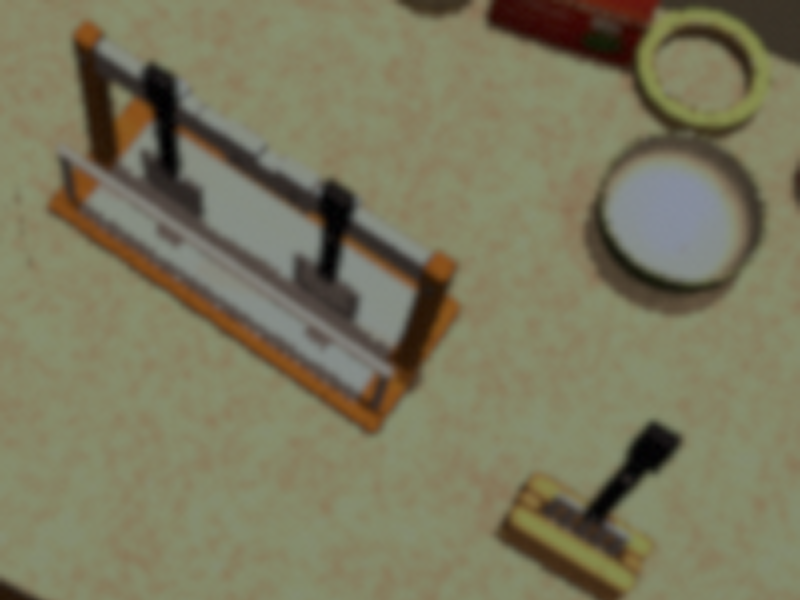

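View pics/b.png

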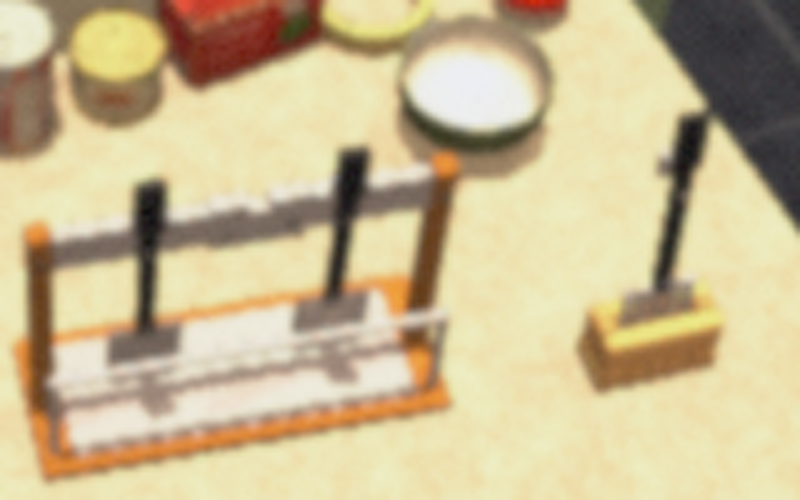

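Scene view: the rack with posts at crop (88,32) and (440,265), and the sleeve notch near (262,155), with the block at lower right. Top view: posts at (38,233) and (446,160), notch near (260,203). The loose turner stands upright.

```bash
python3 - <<'E'
from h import *
S=lambda x,y:(270+x/4-.4,180+y/4-.4); T=lambda x,y:(310+x/5-.4,160+y/5-.4)
l,e=tri([('scene',S(88,32)),('top',T(38,233))]);print(l,e)
r,e=tri([('scene',S(440,265)),('top',T(446,160))]);print(r,e)
l2=onz('scene',S(88,32),.212);r2=onz('scene',S(440,265),.212);print(l2,r2)
l3=onz('top',T(38,233),.212);r3=onz('top',T(446,160),.212);print(l3,r3)
for a,b in((l2,r2),(l3,r3)):
    d=a-b;print('yaw',np.arctan2(-d[0],d[1]),np.linalg.norm(d),(a+b)/2)
print('notch',onz('scene',S(262,155),.207),onz('top',T(260,203),.207))
for n,f,a,b in(('scene',S,(540,480),(650,545)),('scene',S,(512,515),(638,583)),('top',T,(600,330),(720,318))):
    a=onz(n,f(*a),.056);b=onz(n,f(*b),.056);d=a-b;print('block',a,b,np.arctan2(-d[0],d[1]),np.linalg.norm(d))
print(onz('scene',(431.2,287.5),.222),onz('top',(447.9,190.7),.222))
E
```

```text
[0.56456743 0.06952065 0.20700441] [array([-0. , -0.2]), array([0.1, 0.1])]
[ 0.51757033 -0.2029213   0.2149353 ] [array([-0.1, -0.6]), array([0.3, 0.3])]
[0.56197392 0.06772753 0.212     ] [ 0.5173826  -0.20356563  0.212     ]
[0.56140952 0.07091281 0.212     ] [ 0.52109095 -0.20380414  0.212     ]
yaw -0.16290917173673902 0.27493337300994874 [ 0.53967826 -0.06791905  0.212     ]
yaw -0.1457237109739105 0.27765985009475325 [ 0.54125024 -0.06644566  0.212     ]
notch [ 0.53633041 -0.07240929  0.207     ] [ 0.53574743 -0.07555912  0.207     ]
block [ 0.46697659 -0.31980442  0.056     ] [ 0.45978968 -0.40108811  0.056     ] -0.08818833530692666 0.08160078902954787
block [ 0.43684481 -0.3117162   0.056     ] [ 0.43314234 -0.40247629  0.056     ] -0.04077146741780033 0.09083557389791701
block [ 0.45064358 -0.30957047  0.056     ] [ 0.42920792 -0.39408856  0.056     ] -0.24838480676599572 0.087194012867469
[ 0.4733809  -0.35209962  0.222     ] [ 0.45905242 -0.35199982  0.222     ]
```

```bash
cat >> h.py <<'E'
def plan(pos,yaw,n,start=None):
    s=sense();p=np.array(s['tcp_pos']) if start is None else np.array(start[0]);r=R.from_euler('xyz',s['eef_rot'] if start is None else start[1])
    g=R.from_euler('xyz',[np.pi,0,yaw]);pos=np.array(pos,float);out=[]
    for i in range(n):
        k=n-i
        d=r.as_matrix().T@((pos-p)/k)*100;w=(r.inv()*g).as_rotvec()/k
        d=np.round(d,2);w=np.round(w,3)
        out.append(dict(zip(['dx','dy','dz','ax','ay','az'],list(map(float,np.r_[d,w])))))
        p=p+r.as_matrix()@(d/100);r=r*R.from_rotvec(w)
    import json
    for j in range(0,n,5): print(json.dumps(out[j:j+5]))
E
python3 -c "
from h import *
plan([.455,-.355,.45],-.12,10)"
```

```text
[{"dx": -2.74, "dy": -3.59, "dz": -1.46, "ax": -0.0, "ay": 0.0, "az": -0.121}, {"dx": -2.28, "dy": -3.9, "dz": -1.46, "ax": -0.0, "ay": 0.0, "az": -0.122}, {"dx": -1.79, "dy": -4.15, "dz": -1.46, "ax": -0.0, "ay": 0.0, "az": -0.121}, {"dx": -1.28, "dy": -4.33, "dz": -1.46, "ax": -0.0, "ay": 0.0, "az": -0.122}, {"dx": -0.74, "dy": -4.46, "dz": -1.46, "ax": -0.0, "ay": 0.0, "az": -0.121}]
[{"dx": -0.19, "dy": -4.51, "dz": -1.46, "ax": -0.0, "ay": 0.0, "az": -0.122}, {"dx": 0.36, "dy": -4.5, "dz": -1.46, "ax": -0.0, "ay": 0.0, "az": -0.121}, {"dx": 0.89, "dy": -4.43, "dz": -1.46, "ax": -0.0, "ay": 0.0, "az": -0.122}, {"dx": 1.43, "dy": -4.29, "dz": -1.47, "ax": -0.0, "ay": 0.0, "az": -0.121}, {"dx": 1.93, "dy": -4.08, "dz": -1.46, "ax": -0.0, "ay": 0.0, "az": -0.122}]
```

Request:
step_arm(motion=[{"dx": -2.7, "dy": -3.6, "dz": -1.5, "az": -0.12}, {"dx": -2.3, "dy": -3.9, "dz": -1.5, "az": -0.12}, {"dx": -1.8, "dy": -4.2, "dz": -1.5, "az": -0.12}, {"dx": -1.3, "dy": -4.3, "dz": -1.5, "az": -0.12}, {"dx": -0.7, "dy": -4.5, "dz": -1.5, "az": -0.12}], claw=0)

```text
$.motion[0]: bad value
```

Request:
step_arm(motion=[{"dx": -0.2, "dy": -4.5, "dz": -1.5, "az": -0.12}, {"dx": 0.4, "dy": -4.5, "dz": -1.5, "az": -0.12}, {"dx": 0.9, "dy": -4.4, "dz": -1.5, "az": -0.12}, {"dx": 1.4, "dy": -4.3, "dz": -1.5, "az": -0.12}, {"dx": 1.9, "dy": -4.1, "dz": -1.5, "az": -0.12}])

```text
$.motion[0]: bad value
```

```bash
python3 - <<'E'
from h import *
s=sense();print(s['time'],s['tcp_pos'],s['eef_rot'],s['force'])
for i in range(3): cap('top') # settle
s=sense();print(s['time'],s['tcp_pos'],s['eef_rot'],s['force'],s['torque'],s['joint_positions'])
cap('wrist','w1.png')
for q in ['turner_grip','turner_hook','turner','block']:
    for f in vision.landmark_of(q,'wrist')[:2]: 
        z={'turner_grip':.222,'turner_hook':.186,'turner':.016,'block':0}[q]
        print(q,np.round(f['position'],1),round(f['confidence'],2),onz('wrist',f['position'],z))
E
```

```text
1.55 [ 0.16936462 -0.70493193  0.30386079] [ 3.14156763e+00  6.62445966e-05 -1.33499363e+00] [-0.09245856 -0.71913433 -0.38174821]
1.7 [ 0.16938596 -0.70494006  0.30388197] [ 3.14154447e+00  1.87198896e-05 -1.33496745e+00] [ 0.54358439 -0.06265896  0.00179938] [ 0.04350337 -0.07037014  0.06263407] [ 1.24147922  0.59122736  0.0484063   1.6085024  -0.03327978  0.94268979
 -0.03372784]
```

View pics/w1.png

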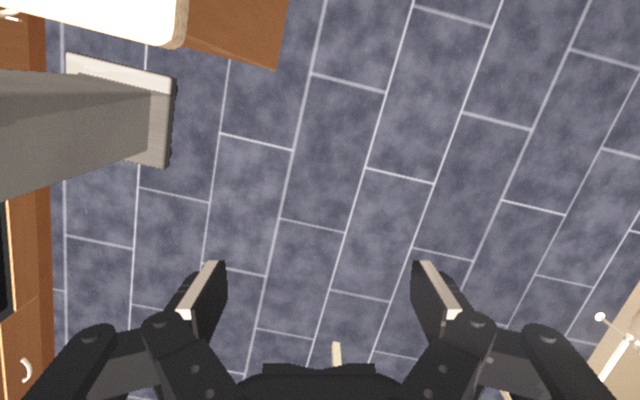

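The picture shows only the floor, because the move was refused: rows need all six keys.

Request:
step_arm(motion=[{"dx": -2.7, "dy": -3.6, "dz": -1.5, "ax": 0, "ay": 0, "az": -0.12}, {"dx": -2.3, "dy": -3.9, "dz": -1.5, "ax": 0, "ay": 0, "az": -0.12}, {"dx": -1.8, "dy": -4.2, "dz": -1.5, "ax": 0, "ay": 0, "az": -0.12}, {"dx": -1.3, "dy": -4.3, "dz": -1.5, "ax": 0, "ay": 0, "az": -0.12}, {"dx": -0.7, "dy": -4.5, "dz": -1.5, "ax": 0, "ay": 0, "az": -0.12}], claw=0, force=40)

```text
time: 2.58
tcp_pos: [0.3141, -0.529, 0.3796]
eef_rot: [3.141, -0.0, -0.731]
force: [1.1, -0.9, 0.5]
width: 0.0856
```

Request:
step_arm(motion=[{"dx": -0.2, "dy": -4.5, "dz": -1.5, "ax": 0, "ay": 0, "az": -0.12}, {"dx": 0.4, "dy": -4.5, "dz": -1.5, "ax": 0, "ay": 0, "az": -0.12}, {"dx": 0.9, "dy": -4.4, "dz": -1.5, "ax": 0, "ay": 0, "az": -0.12}, {"dx": 1.4, "dy": -4.3, "dz": -1.5, "ax": 0, "ay": 0, "az": -0.12}, {"dx": 1.9, "dy": -4.1, "dz": -1.5, "ax": 0, "ay": 0, "az": -0.12}])

```text
time: 3.2
tcp_pos: [0.4583, -0.3556, 0.4546]
eef_rot: [3.141, -0.0, -0.131]
force: [0.4, -1.0, 0.5]
width: 0.0854
```

```bash
python3 - <<'E'
from h import *
cap('top');cap('top')
s=sense();print(s['time'],s['tcp_pos'],s['eef_rot'],s['force'],s['torque'],s['joint_positions'])
cap('wrist','w2.png')
for q in ['turner_grip','turner_hook','turner','block','sleeve_span']:
    for f in vision.landmark_of(q,'wrist')[:2]: 
        z={'turner_grip':.222,'turner_hook':.186,'turner':.016,'block':0,'sleeve_span':.2}[q]
        print(q,np.round(f['position'],1),round(f['confidence'],2),onz('wrist',f['position'],z))
E
```

```text
3.3 [ 0.46259195 -0.35117484  0.45644055] [-3.14016438 -0.0063054  -0.12352904] [0.46648568 0.91134429 0.21203731] [ 0.022953    0.00080399 -0.00147801] [ 0.84633854  0.27825137 -0.34913937  1.75434121  0.10038828  1.12165812
  0.34287764]
turner_grip [322.9 182.4] 0.68 [ 0.46217731 -0.36125326  0.222     ]
turner_hook [332.7 172.6] 0.82 [ 0.47185867 -0.36302928  0.186     ]
turner [308.8 148.4] 0.85 [ 0.4400982  -0.36263769  0.016     ]
block [304.6 146.3] 0.77 [ 0.43264658 -0.36108336  0.        ]
```

View pics/w2.png

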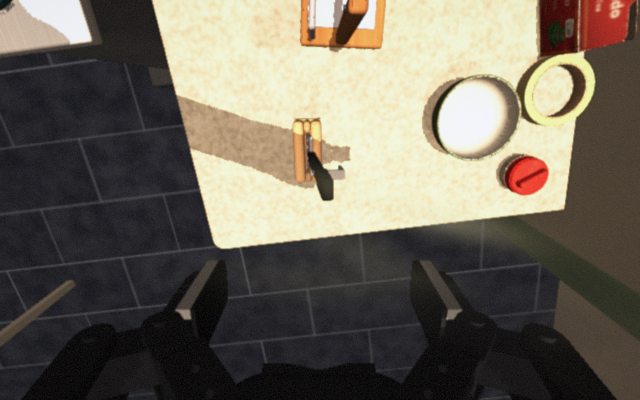

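The picture shows the block at about (308,150), the turner handle running to (322,195), and its hook tip at (340,173). The turner seems to lean toward +x, so I'll measure that.

```bash
python3 - <<'E'
from h import *
a=cv2.imread('pics/w2.png')[110:205,270:365];a=cv2.resize(a,None,fx=6,fy=6,interpolation=2)
cv2.imwrite('pics/c.png',a)
for z in(.016,.2,.246): print(proj('wrist',[.440,-.3626,z]))
k=vision.get_calibration('wrist');print(np.round(k['pose'],4).tolist())
for c in('scene','top'):
    cap(c)
    for q in('turner_grip','turner_hook','turner','block'):
        r=vision.landmark_of(q,c)
        if r: print(c,q,r[0]['position'],round(r[0]['confidence'],2),onz(c,r[0]['position'],{'turner_grip':.222,'turner_hook':.186,'turner':.016,'block':0}[q]))
E
```

```text
[308.87047036 148.34368986]
[303.89379126 178.86135215]
[301.72137613 192.18289247]
[[0.9905, -0.1306, -0.0443, 0.4673], [-0.1379, -0.9384, -0.3168, -0.2769], [-0.0002, 0.3198, -0.9475, 0.5244], [0.0, 0.0, 0.0, 1.0]]
scene turner [323.7, 240.3] 0.5 [ 0.53395093 -0.04200654  0.016     ]
top turner_grip [446.1, 190.3] 0.76 [ 0.46270279 -0.34732182  0.222     ]
top turner_hook [442.7, 194.1] 0.68 [ 0.47592669 -0.34952309  0.186     ]
top turner [434.1, 228.5] 0.86 [ 0.45626072 -0.33833393  0.016     ]
top block [437.6, 232.0] 0.7 [ 4.46879221e-01 -3.50642203e-01  2.22044605e-16]
```

View pics/c.png

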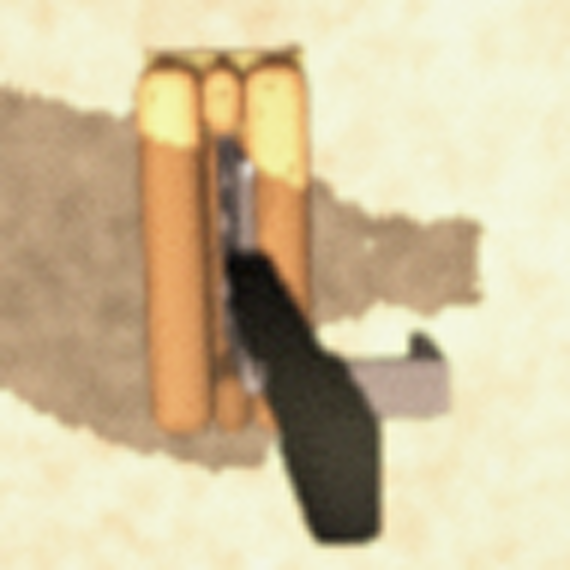

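The crop shows the block's ridges along image-vertical, with the handle leaning clearly right (+x) from its root at (245,262) to the tab end at (348,540). The hook strap is at (400,385).

```bash
python3 - <<'E'
from h import *
from scipy.optimize import least_squares
W=lambda x,y:np.array((270+x/6-.4,110+y/6-.4))
for a,b in(((140,75),(158,420)),((205,80),(215,420)),((304,80),(302,260))):
    p=onz('wrist',W(*a),.056);q=onz('wrist',W(*b),.056);d=p-q;print(p,q,np.arctan2(-d[0],d[1]))
# turner model points -> crop px
M=[((0,0,.066),(243,258)),((-.006,-.011,.230),(316,540)),((.006,-.011,.230),(380,540)),((.028,.0055,.170),(443,365)),((.028,-.0055,.170),(447,412)),((.006,.011,.230),(380,420)),((-.006,-.011,.182),(275,425))]
def f(v):
    x,y,yaw,lean=v;r=R.from_euler('z',yaw)*R.from_euler('y',lean)
    e=[proj('wrist',r.apply(m)+[x,y,.017])-W(*c) for m,c in M]
    return np.r_[np.ravel(e),(yaw+.12)*20]
s=least_squares(f,[.44,-.362,-.12,.1],loss='soft_l1');print(s.x);print(np.round(f(s.x),1))
x,y,yaw,l=s.x;r=R.from_euler('z',yaw)*R.from_euler('y',l)
for m in((0,0,0),(0,0,.206),(.0145,0,.17)): print(r.apply(m)+[x,y,.017])
E
```

```text
[ 0.42689814 -0.31427676  0.056     ] [ 0.41778908 -0.39901244  0.056     ] -0.10708836766372364
[ 0.44208057 -0.31751893  0.056     ] [ 0.43205513 -0.40095624  0.056     ] -0.11958196372250683
[ 0.46549097 -0.32070317  0.056     ] [ 0.4592547  -0.36354838  0.056     ] -0.14453864339855269
[ 0.43812682 -0.35578608 -0.20600716  0.12145463]
[-0.1  0.8 -2.1  0.2  0.   0.6  1.6 -2.2 -0.1 -0.3  2.1 -2.4 -1.   4.4
 -1.7]
[ 0.43812682 -0.35578608  0.017     ]
[ 0.46255728 -0.36089135  0.22148249]
[ 0.47237673 -0.36294334  0.18399092]
```

```bash
sed -i 's/def plan(pos,yaw,n,start=None)/def plan(pos,yaw,n,start=None,pitch=0)/; s/\[np.pi,0,yaw\]/[np.pi,pitch,yaw]/' h.py
python3 - <<'E'
from h import *
r=R.from_euler('xyz',[0,.12,-.13]);g=np.array([.4625,-.361,.2215]);z=r.as_matrix()[:,2]
print(sense()['tcp_pos'],sense()['eef_rot'])
plan(g+.13*z,-.13,4,pitch=.12)
print((.13-.056)*100)
E
```

```text
[ 0.45758848 -0.35682322  0.45387917] [ 3.14158560e+00  5.16862529e-05 -1.35003893e-01]
[{"dx": 0.52, "dy": 0.08, "dz": 2.58, "ax": -0.0, "ay": -0.03, "az": -0.001}, {"dx": 0.6, "dy": 0.09, "dz": 2.57, "ax": -0.0, "ay": -0.03, "az": -0.001}, {"dx": 0.68, "dy": 0.09, "dz": 2.55, "ax": -0.0, "ay": -0.03, "az": -0.001}, {"dx": 0.76, "dy": 0.08, "dz": 2.52, "ax": -0.0, "ay": -0.03, "az": -0.002}]
7.400000000000001
```

```bash
python3 - <<'E'
from h import *
from scipy.optimize import least_squares
print(sense()['tcp_pos'],sense()['eef_rot']);im=cap('wrist','w3.png')
old=cv2.cvtColor(cv2.imread('pics/w2.png'),6);new=cv2.cvtColor(im,7)
def sh(p):
    x,y=p;t=old[y-22:y+22,x-22:x+22];m=cv2.matchTemplate(new,t,5);v=cv2.minMaxLoc(m);return np.array(v[3])+22-p,v[1]
print(sh((308,150)),sh((325,185)))
sb,st=sh((308,150))[0],sh((325,185))[0]
for q in ['turner_grip','turner_hook','turner','block']:
    for f in vision.landmark_of(q,'wrist')[:1]: print(q,np.round(f['position'],1),onz('wrist',f['position'],{'turner_grip':.222,'turner_hook':.186,'turner':.016,'block':0}[q]))
W=lambda x,y,s=0:np.array((270+x/6-.4,110+y/6-.4))+s
for a,b in(((140,75),(158,420)),((205,80),(215,420)),((304,80),(302,260))):
    p=onz('wrist',W(*a,sb),.056);q=onz('wrist',W(*b,sb),.056);d=p-q;print(p,q,np.arctan2(-d[0],d[1]))
M=[((0,0,.066),(243,258)),((-.006,-.011,.230),(316,540)),((.006,-.011,.230),(380,540)),((.028,.0055,.170),(443,365)),((.028,-.0055,.170),(447,412)),((.006,.011,.230),(380,420)),((-.006,-.011,.182),(275,425))]
def f(v):
    x,y,yaw,lean=v;r=R.from_euler('z',yaw)*R.from_euler('y',lean)
    e=[proj('wrist',r.apply(m)+[x,y,.017])-W(*c,sb if i==0 else st) for i,(m,c) in enumerate(M)]
    return np.r_[np.ravel(e),(yaw+.13)*20]
s=least_squares(f,[.44,-.362,-.12,.1],loss='soft_l1');print(s.x)
x,y,yaw,l=s.x;r=R.from_euler('z',yaw)*R.from_euler('y',l)
for m in((0,0,0),(0,0,.206),(.0145,0,.17)): print(r.apply(m)+[x,y,.017])
E
```

```text
[ 0.45758848 -0.35682322  0.45387917] [ 3.14158560e+00  5.16862529e-05 -1.35003893e-01]
(array([ 5, -5]), 0.8884146213531494) (array([ 6, -6]), 0.9518452286720276)
turner_grip [329.7 178.9] [ 0.46855806 -0.35901748  0.222     ]
turner_hook [337.8 168.7] [ 0.47869992 -0.35877257  0.186     ]
turner [312.8 149.1] [ 0.44808315 -0.36337986  0.016     ]
block [315.1 141.5] [ 0.45290725 -0.35431815  0.        ]
[ 0.43510143 -0.30832626  0.056     ] [ 0.42653193 -0.39228506  0.056     ] -0.10171561049521016
[ 0.45021857 -0.31154593  0.056     ] [ 0.44072637 -0.39421699  0.056     ] -0.11431819002430889
[ 0.47351791 -0.31471155  0.056     ] [ 0.46755764 -0.35716812  0.056     ] -0.13947369304741897
[ 0.4467419  -0.35145355 -0.18306575  0.10985284]
[ 0.4467419  -0.35145355  0.017     ]
[ 0.46894872 -0.35556489  0.22175828]
[ 0.47923969 -0.35747014  0.18438562]
```

```bash
python3 - <<'E'
from h import *
r=R.from_euler('xyz',[0,.11,-.13]);g=np.array([.4687,-.3567,.2217]);z=r.as_matrix()[:,2]
plan(g+.13*z,-.13,4,pitch=.11)
E
```

```text
[{"dx": 0.63, "dy": -0.04, "dz": 2.57, "ax": -0.0, "ay": -0.027, "az": -0.001}, {"dx": 0.7, "dy": -0.04, "dz": 2.56, "ax": -0.0, "ay": -0.028, "az": -0.001}, {"dx": 0.77, "dy": -0.04, "dz": 2.54, "ax": -0.0, "ay": -0.027, "az": -0.001}, {"dx": 0.84, "dy": -0.04, "dz": 2.51, "ax": -0.0, "ay": -0.028, "az": -0.002}]
```

Request:
step_arm(motion=[{"dx": 0.63, "dy": -0.04, "dz": 2.57, "ax": 0, "ay": -0.028, "az": 0}, {"dx": 0.7, "dy": -0.04, "dz": 2.56, "ax": 0, "ay": -0.028, "az": 0}, {"dx": 0.77, "dy": -0.04, "dz": 2.54, "ax": 0, "ay": -0.028, "az": 0}, {"dx": 0.84, "dy": -0.04, "dz": 2.5, "ax": 0, "ay": -0.028, "az": 0}, {"dx": 0, "dy": 0, "dz": 0, "ax": 0, "ay": 0, "az": 0}])

```text
time: 4.97
tcp_pos: [0.4824, -0.3573, 0.3468]
eef_rot: [-3.138, 0.119, -0.133]
force: [0.3, 0.5, -0.1]
width: 0.0856
```

```bash
python3 - <<'E'
from h import *
for i in range(5):cap('top')
print(sense()['tcp_pos'],sense()['eef_rot']);im=cap('wrist')
print(sense()['tcp_pos'])
for q in ['turner_grip','turner_hook','turner','block']:
    for f in vision.landmark_of(q,'wrist')[:1]: print(q,np.round(f['position'],1),onz('wrist',f['position'],{'turner_grip':.222,'turner_hook':.186,'turner':.016,'block':0}[q]))
r=R.from_euler('xyz',[0,.11,-.13])
F=r.apply
g=np.array([.4687,-.3567,.2217])
for m in((-.006,-.011,.024),(.006,-.011,.024),(.006,.011,.024),(-.006,.011,.024),(0.0145,0,-.036),(0,0,-.14)):
    p=proj('wrist',g+F(m));cv2.circle(im,tuple(np.int32(p*8)),12,(255,0,0),-1,shift=3);print(m,p)
cv2.imwrite('pics/d.png',cv2.resize(im[60:360,200:480,::-1],None,fx=2,fy=2))
E
```

```text
[ 0.48285177 -0.35885644  0.35193283] [ 3.14071283  0.11057061 -0.13540768]
[ 0.4827832  -0.35891709  0.35203322]
turner_grip [316.9 219.2] [ 0.4670116  -0.35846606  0.222     ]
turner_hook [339.2 200.1] [ 0.48049793 -0.35835278  0.186     ]
turner [318.6 158.3] [ 0.44567123 -0.35618484  0.016     ]
block [320.7 151.8] [ 0.44740005 -0.350721    0.        ]
(-0.006, -0.011, 0.024) [309.75982798 248.01050384]
(0.006, -0.011, 0.024) [329.16321763 247.91453071]
(0.006, 0.011, 0.024) [329.36252014 214.81417284]
(-0.006, 0.011, 0.024) [309.24491928 214.91666359]
(0.0145, 0, -0.036) [337.60971879 199.49447061]
(0, 0, -0.14) [318.8938209  168.62702399]
```

View pics/d.png

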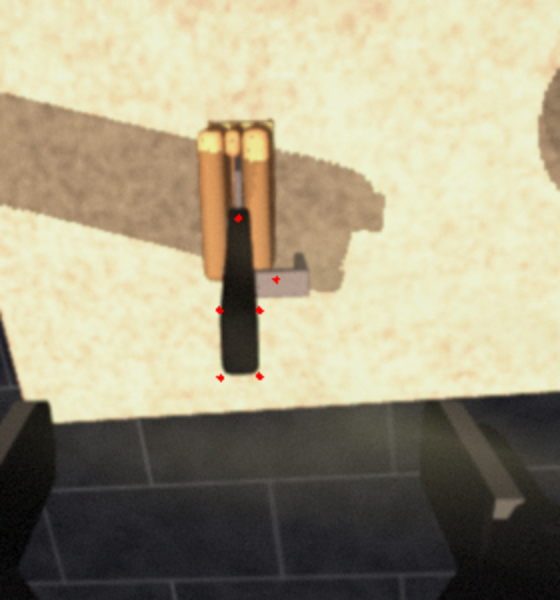

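The overlay fits: the tab lies between the red corners around (240,345) and the hook strap is at (280,282). Next I descend along the tool axis and close the gripper.

Request:
step_arm(motion=[{"dx": 0, "dy": 0, "dz": 1.8, "ax": 0, "ay": 0, "az": 0}, {"dx": 0, "dy": 0, "dz": 2.2, "ax": 0, "ay": 0, "az": 0}, {"dx": 0, "dy": 0, "dz": 2, "ax": 0, "ay": 0, "az": 0}, {"dx": 0, "dy": 0, "dz": 1.4, "ax": 0, "ay": 0, "az": 0}, {"dx": 0, "dy": 0, "dz": 0, "ax": 0, "ay": 0, "az": 0}])

```text
time: 6.1
tcp_pos: [0.4736, -0.3571, 0.2759]
eef_rot: [-3.14, 0.115, -0.135]
force: [0.1, 0.3, 0.2]
width: 0.0854
```

Request:
step_arm(motion=[{"dx": 0, "dy": 0, "dz": 0, "ax": 0, "ay": 0, "az": 0}, {"dx": 0, "dy": 0, "dz": 0, "ax": 0, "ay": 0, "az": 0}, {"dx": 0, "dy": 0, "dz": 0, "ax": 0, "ay": 0, "az": 0}, {"dx": 0, "dy": 0, "dz": 0, "ax": 0, "ay": 0, "az": 0}, {"dx": 0, "dy": 0, "dz": 0, "ax": 0, "ay": 0, "az": 0}], claw=1, force=50)

```text
time: 6.72
tcp_pos: [0.4746, -0.3575, 0.2778]
eef_rot: [3.141, 0.112, -0.135]
force: [-0.4, -0.1, 1.5]
width: 0.0115
```

```bash
python3 - <<'E'
from h import *
for i in range(3):cap('scene')
s=sense();print({k:np.round(s[k],4) for k in('time','tcp_pos','eef_rot','force','torque','width')})
E
```

```text
{'time': np.float64(6.875), 'tcp_pos': array([ 0.4747, -0.3575,  0.2778]), 'eef_rot': array([ 3.1414,  0.1117, -0.1349]), 'force': array([-0.6246, -0.7491,  2.0278]), 'torque': array([ 0.09  , -0.0047,  0.0293]), 'width': np.float64(0.0113)}
```

Request:
step_arm(motion=[{"dx": 0, "dy": 0, "dz": -0.6, "ax": 0, "ay": 0, "az": 0}, {"dx": 0, "dy": 0, "dz": -1.2, "ax": 0, "ay": 0, "az": 0}, {"dx": 0, "dy": 0, "dz": -1.5, "ax": 0, "ay": 0, "az": 0}, {"dx": 0, "dy": 0, "dz": -1.5, "ax": 0, "ay": 0, "az": 0}, {"dx": 0, "dy": 0, "dz": -1.5, "ax": 0, "ay": 0, "az": 0}])

```text
time: 7.5
tcp_pos: [0.4817, -0.3585, 0.3415]
eef_rot: [3.141, 0.111, -0.135]
force: [-0.1, 0.6, -2.6]
width: 0.0117
```

```bash
python3 - <<'E'
from h import *
s=sense();print({k:np.round(s[k],4) for k in('time','tcp_pos','eef_rot','force','torque','width')})
yaw=-.155;ex=np.array([np.cos(yaw),np.sin(yaw),0]);ey=np.array([-np.sin(yaw),np.cos(yaw),0]);O=np.array([.5405,-.067,0])
for x,y in((-.085,-.006),(-.085,-.14)):
    p=O+ex*x+ey*y+[0,0,.385];print(p,np.hypot(*p[:2]))
plan(O+ex*-.085+ey*-.006+[0,0,.385],yaw,9)
E
```

```text
{'time': np.float64(7.5), 'tcp_pos': array([ 0.4817, -0.3585,  0.3415]), 'eef_rot': array([ 3.1412,  0.1113, -0.1351]), 'force': array([-0.1158,  0.6341, -2.6212]), 'torque': array([-0.0091, -0.1661, -0.0553]), 'width': np.float64(0.0117)}
[ 0.45559274 -0.05980576  0.385     ] 0.45950133091278744
[ 0.43490581 -0.19219931  0.385     ] 0.475482526760433
[{"dx": -0.78, "dy": -3.25, "dz": -0.4, "ax": 0.0, "ay": 0.012, "az": 0.002}, {"dx": -0.79, "dy": -3.25, "dz": -0.41, "ax": 0.0, "ay": 0.012, "az": 0.002}, {"dx": -0.79, "dy": -3.25, "dz": -0.42, "ax": 0.0, "ay": 0.012, "az": 0.002}, {"dx": -0.79, "dy": -3.24, "dz": -0.43, "ax": 0.0, "ay": 0.013, "az": 0.002}, {"dx": -0.79, "dy": -3.24, "dz": -0.44, "ax": 0.0, "ay": 0.012, "az": 0.002}]
[{"dx": -0.79, "dy": -3.24, "dz": -0.45, "ax": 0.0, "ay": 0.013, "az": 0.002}, {"dx": -0.79, "dy": -3.24, "dz": -0.46, "ax": 0.0, "ay": 0.012, "az": 0.003}, {"dx": -0.79, "dy": -3.24, "dz": -0.46, "ax": 0.001, "ay": 0.013, "az": 0.002}, {"dx": -0.8, "dy": -3.24, "dz": -0.47, "ax": 0.0, "ay": 0.012, "az": 0.003}]
```

Request:
step_arm(motion=[{"dx": -1.4, "dy": -2.6, "dz": -1.4, "ax": 0, "ay": 0.022, "az": 0.002}, {"dx": -1.4, "dy": -3.2, "dz": -1.4, "ax": 0, "ay": 0.022, "az": 0.002}, {"dx": -1.4, "dy": -3.2, "dz": -1.2, "ax": 0, "ay": 0.022, "az": 0.002}, {"dx": -1.3, "dy": -3.2, "dz": -0.4, "ax": 0, "ay": 0.022, "az": 0.002}, {"dx": -1, "dy": -3.2, "dz": 0, "ax": 0, "ay": 0.023, "az": 0.002}])

```text
time: 8.12
tcp_pos: [0.4423, -0.1963, 0.3898]
eef_rot: [3.14, -0.001, -0.145]
force: [0.4, 0.0, -2.5]
width: 0.0114
```

```bash
python3 - <<'E'
from h import *
s=sense();print({k:np.round(s[k],4) for k in('time','tcp_pos','eef_rot','force','torque','width')})
plan([.4556,-.0598,.390],-.155,5)
E
```

```text
{'time': np.float64(8.125), 'tcp_pos': array([ 0.4423, -0.1963,  0.3898]), 'eef_rot': array([ 3.1402e+00, -1.3000e-03, -1.4500e-01]), 'force': array([ 0.4374,  0.0422, -2.5064]), 'torque': array([ 0.0481, -0.0513,  0.0238]), 'width': np.float64(0.0114)}
[{"dx": -0.13, "dy": -2.74, "dz": -0.01, "ax": 0.0, "ay": -0.0, "az": 0.002}, {"dx": -0.14, "dy": -2.74, "dz": -0.01, "ax": 0.0, "ay": -0.0, "az": 0.002}, {"dx": -0.14, "dy": -2.74, "dz": -0.01, "ax": 0.0, "ay": -0.0, "az": 0.002}, {"dx": -0.15, "dy": -2.74, "dz": -0.0, "ax": 0.001, "ay": -0.001, "az": 0.002}, {"dx": -0.15, "dy": -2.74, "dz": -0.0, "ax": 0.0, "ay": -0.0, "az": 0.002}]
```

Request:
step_arm(motion=[{"dx": -0.1, "dy": -3.4, "dz": 0, "ax": 0, "ay": 0, "az": 0.003}, {"dx": -0.2, "dy": -3.4, "dz": 0, "ax": 0, "ay": 0, "az": 0.003}, {"dx": -0.2, "dy": -3.4, "dz": 0, "ax": 0, "ay": 0, "az": 0.002}, {"dx": -0.2, "dy": -3.2, "dz": 0, "ax": 0, "ay": 0, "az": 0.002}, {"dx": 0, "dy": 0, "dz": 0, "ax": 0, "ay": 0, "az": 0}])

```text
time: 8.75
tcp_pos: [0.4557, -0.0609, 0.3894]
eef_rot: [-3.142, -0.0, -0.149]
force: [-0.6, -1.0, -1.9]
width: 0.0114
```

```bash
python3 - <<'E'
from h import *
for i in range(6): cap('scene')
s=sense();print({k:np.round(s[k],4) for k in('time','tcp_pos','eef_rot','force','torque','width')})
im=cap('wrist','w5.png')
print(sense()['tcp_pos'])
Z={'turner_grip':.334,'turner_hook':.298,'turner':.128,'sleeve_span':.2,'left_hook':.2,'right_hook':.2,'guard':.1,'left':.03,'right':.03}
for q in Z:
    for f in vision.landmark_of(q,'wrist')[:1]: print(q,np.round(f['position'],1),round(f['confidence'],2),onz('wrist',f['position'],Z[q]))
cv2.imwrite('pics/e.png',cv2.resize(im[:, 180:580,::-1],None,fx=1.5,fy=1.5,interpolation=2))
E
```

```text
{'time': np.float64(9.05), 'tcp_pos': array([ 0.4553, -0.0651,  0.3884]), 'eef_rot': array([ 3.1406e+00,  1.2000e-03, -1.5720e-01]), 'force': array([-0.8113, -0.5731, -2.152 ]), 'torque': array([ 0.0153, -0.0054, -0.0356]), 'width': np.float64(0.0117)}
[ 0.45533577 -0.06495592  0.38837312]
turner_grip [321.4 279.4] 0.95 [ 0.45655132 -0.06427273  0.334     ]
turner_hook [341.6 245.9] 0.96 [ 0.46781391 -0.06756314  0.298     ]
turner [318.1 173. ] 0.67 [ 0.45451966 -0.06651682  0.128     ]
sleeve_span [416.4 175.4] 0.95 [ 0.53819542 -0.06306847  0.2       ]
left_hook [426.9  94.9] 0.67 [5.49933639e-01 1.95926221e-05 2.00000000e-01]
right_hook [409.5 250.9] 0.9 [ 0.5279773  -0.13256842  0.2       ]
guard [358.  155.9] 0.95 [ 0.50126904 -0.06039535  0.1       ]
left [377.8  89.9] 0.85 [0.54241756 0.00493587 0.03      ]
right [375.3 193.7] 0.92 [ 0.52568061 -0.13267551  0.03      ]
```

View pics/e.png

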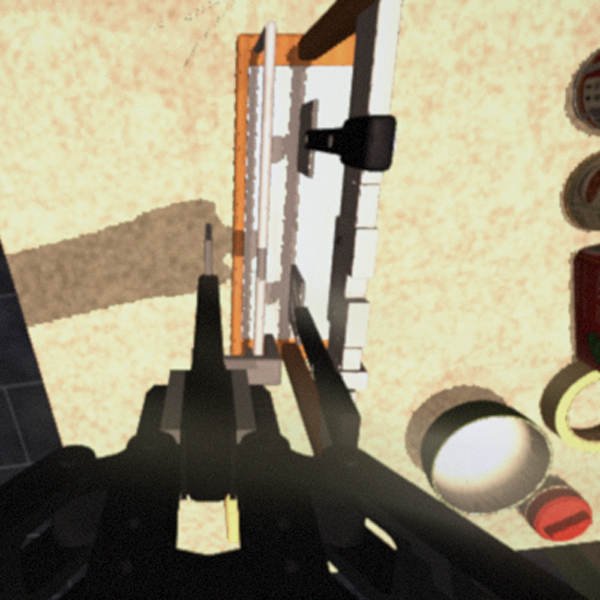

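Picture: the turner is held upright and hook-down at (260,370), with the neighbours at (350,140) and (335,400). The rail runs along x≈360 with its sleeve segments. I'll zoom in on the sleeve.

```bash
python3 - <<'E'
from h import *
s=sense();print(s['tcp_pos'],s['eef_rot'])
im=cap('wrist')
yaw=-.16;ex=np.array([np.cos(yaw),np.sin(yaw),0]);ey=np.array([-np.sin(yaw),np.cos(yaw),0]);O=np.array([.539,-.066,0])
# rectify plane z=.207: u=y from +.05 to -.05 (0.2mm/px*... ), v = x
q=[];dst=[]
for x,y in((-.02,.05),(-.02,-.05),(.02,-.05),(.02,.05)):
    q.append(proj('wrist',O+ex*x+ey*y+[0,0,.2075]));dst.append(((.05-y)*8000,(.02-x)*8000))
H=cv2.getPerspectiveTransform(np.float32(q),np.float32(dst))
o=cv2.warpPerspective(im,H,(800,320),flags=cv2.INTER_CUBIC)
for i in range(-4,5): cv2.line(o,(400-i*80,0),(400-i*80,12 if i else 30),(255,0,0),2)
cv2.line(o,(0,160),(12,160),(255,0,0),2)
cv2.imwrite('pics/f.png',o[:,:,::-1])
E
```

```text
[ 0.45544485 -0.06394376  0.38836646] [ 3.14102171e+00  1.04540539e-03 -1.55005161e-01]
```

View pics/f.png

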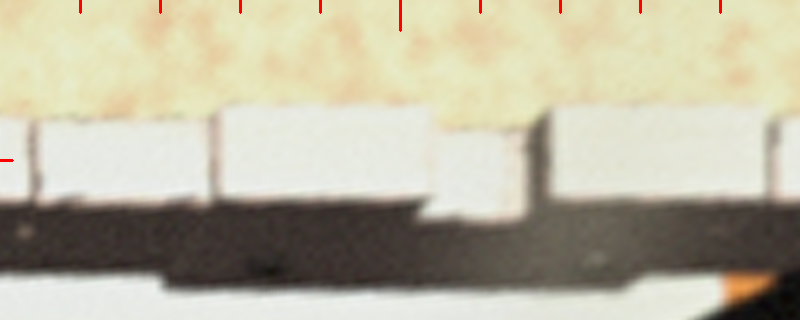

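Rectified view at 8 px/mm: sleeve from u=220 to 768, notch from u=430 to 550 (centre 490), rail centre v≈151. Next I'll measure the held hook in the tool frame the same way.

```bash
python3 - <<'E'
from h import *
s=sense();t=s['tcp_pos'];Rm=R.from_euler('xyz',s['eef_rot']).as_matrix();im=cap('wrist');s2=sense();print(t,s['eef_rot'],s2['tcp_pos'],s['force'])
# tool-plane at dz=+.087 (strap top): x -.02...05, turner y -.03...03
q=[];dst=[]
for x,y in((-.02,.03),(-.02,-.03),(.05,-.03),(.05,.03)):
    q.append(proj('wrist',t+Rm@np.array([x,-y,.087])));dst.append(((.03-y)*8000,(.05-x)*8000))
H=cv2.getPerspectiveTransform(np.float32(q),np.float32(dst))
o=cv2.warpPerspective(im,H,(480,560),flags=cv2.INTER_CUBIC);o=cv2.convertScaleAbs(o,alpha=1.6,beta=20)
for i in range(-2,3): cv2.line(o,(240-i*80,0),(240-i*80,12 if i else 30),(255,0,0),2)
for x in(0,.0145,.028): cv2.line(o,(0,int((.05-x)*8000)),(15,int((.05-x)*8000)),(255,0,0),2)
cv2.imwrite('pics/g.png',o[:,:,::-1])
im0=cap('top')
for q in('left_hook','right_hook','sleeve_span'):
  for f in vision.landmark_of(q,'wrist')[:1]: print(q,f['confidence'],onz('wrist',f['position'],.2))
E
```

```text
[ 0.45544405 -0.06392589  0.38836789] [ 3.14099017e+00  1.05460606e-03 -1.54905271e-01] [ 0.45544976 -0.06387976  0.38836015] [ 0.13582067 -0.98569047 -2.4039749 ]
left_hook 0.97 [ 0.54814589 -0.00082989  0.2       ]
right_hook 0.73 [ 0.52937343 -0.13308287  0.2       ]
sleeve_span 0.69 [ 0.5413718  -0.06570745  0.2       ]
```

View pics/g.png

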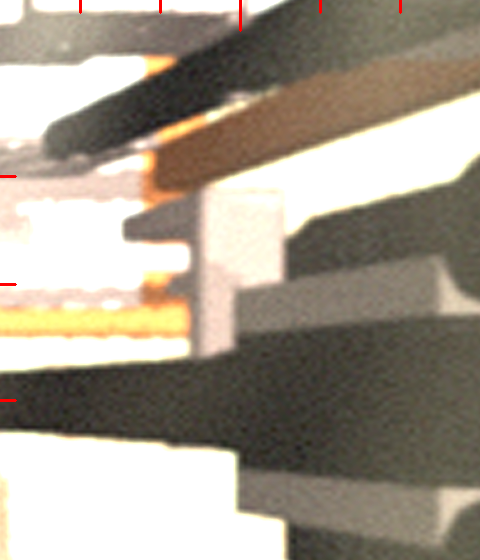

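The strap's top face spans u≈205–285 and its end is at v≈188. That puts the hook at about x=+13.5 mm, y=−0.5 mm in the tool/turner frame. Now I move in over the rail, 7 mm to the +y side of the notch.

Request:
step_arm(motion=[{"dx": 1.4, "dy": -0.2, "dz": 0, "ax": 0, "ay": 0, "az": 0}, {"dx": 2.0, "dy": -0.2, "dz": 0, "ax": 0, "ay": 0, "az": 0}, {"dx": 2.0, "dy": -0.2, "dz": 0, "ax": 0, "ay": 0, "az": 0}, {"dx": 1.6, "dy": -0.1, "dz": 0, "ax": 0, "ay": 0, "az": 0}, {"dx": 0, "dy": 0, "dz": 0, "ax": 0, "ay": 0, "az": 0}])

```text
time: 10.48
tcp_pos: [0.5268, -0.0678, 0.3878]
eef_rot: [-3.141, 0.002, -0.155]
force: [-0.5, -0.0, -1.4]
width: 0.0115
```

```bash
cat >> h.py <<'E'
N=np.array([.5383,-.0773]);EX=np.array([.988,-.153]);EY=np.array([.153,.988])
def st(n=0):
    for i in range(n): cap('scene')
    s=sense();yaw=s['eef_rot'][2];r=R.from_euler('xyz',s['eef_rot'])*R.from_euler('x',np.pi)
    h=s['tcp_pos']+r.apply([.0135,-.0005,-.0915]);d=h[:2]-N
    print('t %.2f hook rel notch x %.1f y %.1f z %.1f mm rot %s F %s T %s w %.1f'%(s['time'],1e3*d@EX,1e3*d@EY,1e3*h[2],np.round(r.as_euler('xyz'),4),np.round(s['force'],1),np.round(s['torque'],2),1e3*s['width']))
E
python3 -c "
from h import *
st(4)"
```

```text
t 10.68 hook rel notch x -0.7 y 6.8 z 296.8 mm rot [-0.0008  0.0005 -0.1549] F [ 0.1 -0.3 -2. ] T [ 0.01  0.01 -0.01] w 11.5
```

Request:
step_arm(motion=[{"dx": 0.07, "dy": 0, "dz": 1.2, "ax": 0, "ay": 0, "az": 0}, {"dx": 0, "dy": 0, "dz": 1.7, "ax": 0, "ay": 0, "az": 0}, {"dx": 0, "dy": 0, "dz": 1.7, "ax": 0, "ay": 0, "az": 0}, {"dx": 0, "dy": 0, "dz": 1.1, "ax": 0, "ay": 0, "az": 0}, {"dx": 0, "dy": 0, "dz": 0.4, "ax": 0, "ay": 0, "az": 0}])

```text
time: 11.3
tcp_pos: [0.526, -0.0679, 0.3261]
eef_rot: [3.141, 0.003, -0.155]
force: [-0.2, -1.6, -1.7]
width: 0.011
```

```bash
python3 - <<'E'
from h import *
st(5)
im=cap('wrist','w7.png');st()
# annotate predicted strap top corners, and notch predicted
s=sense();r=R.from_euler('xyz',s['eef_rot'])*R.from_euler('x',np.pi)
a=cv2.resize(im[150:350,270:450],None,fx=4,fy=4,interpolation=2)[:, :,::-1].copy();a=cv2.convertScaleAbs(a,alpha=1.4,beta=10)
def dot(P,c): 
    p=(proj('wrist',P)-[270,150]+.5)*4;cv2.circle(a,tuple(np.int32(p)),3,c,-1)
h=s['tcp_pos']+r.apply([.0135,-.0005,-.0865])
for dx,dy in((.0135,.0055),(.0135,-.0055)): dot(h+r.apply([dx,dy,0]),(0,0,255))
for dx in(-.006,.006):
  for dy in(-.007,.007,-.034,.034): 
    q=N+EX*dx+EY*dy;dot([q[0],q[1],.2085],(255,0,0))
cv2.imwrite('pics/i.png',a[:600])
E
```

```text
t 11.55 hook rel notch x 0.6 y 7.0 z 236.3 mm rot [-0.0005 -0.     -0.1549] F [ 0.2  0.3 -1.7] T [-0.05  0.04 -0.04] w 11.3
t 11.60 hook rel notch x 0.6 y 7.0 z 236.3 mm rot [-5.00e-04 -1.00e-04 -1.55e-01] F [-0.2 -0.1 -2. ] T [ 0.04  0.06 -0.05] w 11.3
```

View pics/i.png

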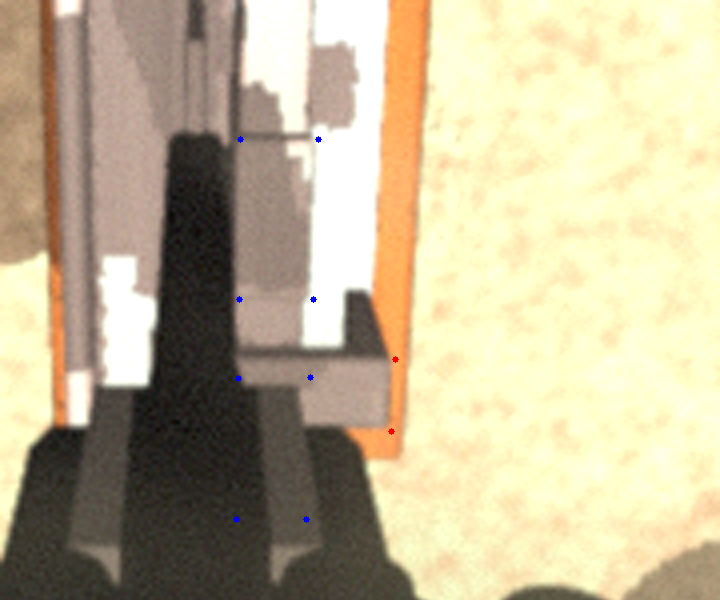

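Picture: the strap's end is at x≈390 against the red marks at 393. The sleeve edges are at 235/312 and the notch's near edge is at row ≈292. The hook is right in y relative to the marks but about 2 mm too far in +x, so I correct that and shift 7 mm over the notch.

Request:
step_arm(motion=[{"dx": -0.1, "dy": 0.1, "dz": 0, "ax": 0, "ay": 0, "az": 0}, {"dx": -0.1, "dy": 0.2, "dz": 0, "ax": 0, "ay": 0, "az": 0}, {"dx": 0, "dy": 0.2, "dz": 0, "ax": 0, "ay": 0, "az": 0}, {"dx": 0, "dy": 0.2, "dz": 0, "ax": 0, "ay": 0, "az": 0}, {"dx": 0, "dy": 0, "dz": 0, "ax": 0, "ay": 0, "az": 0}])

```text
time: 12.22
tcp_pos: [0.5232, -0.0749, 0.3273]
eef_rot: [3.141, 0.001, -0.155]
force: [0.9, -0.3, -2.8]
width: 0.0113
```

```bash
python3 -c "
from h import *
st(5)"
```

```text
t 12.47 hook rel notch x -1.9 y -0.0 z 235.8 mm rot [-0.0005  0.0011 -0.1548] F [ 0.5 -0.  -2.5] T [-0.04 -0.06  0.02] w 11.2
```

Request:
step_arm(motion=[{"dx": 0.05, "dy": 0, "dz": 0.6, "ax": 0, "ay": 0, "az": 0}, {"dx": 0, "dy": 0, "dz": 0.6, "ax": 0, "ay": 0, "az": 0}, {"dx": 0, "dy": 0, "dz": 0.5, "ax": 0, "ay": 0, "az": 0}, {"dx": 0, "dy": 0, "dz": 0.3, "ax": 0, "ay": 0, "az": 0}, {"dx": 0, "dy": 0, "dz": 0.1, "ax": 0, "ay": 0, "az": 0}])

```text
time: 13.1
tcp_pos: [0.5236, -0.0746, 0.306]
eef_rot: [3.141, 0.001, -0.155]
force: [0.7, -0.2, -1.0]
width: 0.0121
```

```bash
python3 -c "
from h import *
st(4);cap('wrist','w8.png');st()"
```

```text
t 13.30 hook rel notch x -1.2 y -0.1 z 215.0 mm rot [-0.0005  0.0006 -0.1549] F [ 0.3  0.2 -2.6] T [ 0.01 -0.03  0.02] w 11.6
t 13.35 hook rel notch x -1.2 y -0.1 z 215.0 mm rot [-0.0006  0.0006 -0.1549] F [ 0.1 -0.1 -1.7] T [ 0.01 -0.06 -0.04] w 11.7
```

Request:
step_arm(motion=[{"dx": 0, "dy": 0, "dz": 0.1, "ax": 0, "ay": 0, "az": 0}, {"dx": 0, "dy": 0, "dz": 0.1, "ax": 0, "ay": 0, "az": 0}, {"dx": 0, "dy": 0, "dz": 0.1, "ax": 0, "ay": 0, "az": 0}, {"dx": 0, "dy": 0, "dz": 0, "ax": 0, "ay": 0, "az": 0}])

```text
time: 13.85
tcp_pos: [0.5236, -0.0746, 0.3032]
eef_rot: [3.141, 0.001, -0.155]
force: [0.9, 0.9, -2.1]
width: 0.0118
```

Request:
step_arm(motion=[{"dx": 0, "dy": 0, "dz": 0.1, "ax": 0, "ay": 0, "az": 0}, {"dx": 0, "dy": 0, "dz": 0.1, "ax": 0, "ay": 0, "az": 0}, {"dx": 0, "dy": 0, "dz": 0, "ax": 0, "ay": 0, "az": 0}])

```text
time: 14.22
tcp_pos: [0.5236, -0.0746, 0.3012]
eef_rot: [3.141, 0.001, -0.155]
force: [0.7, -0.2, -1.4]
width: 0.0113
```

```bash
python3 -c "
from h import *
st(2);st(1)"
```

```text
t 14.32 hook rel notch x -1.4 y -0.2 z 209.8 mm rot [-0.0006  0.001  -0.1549] F [ 0.8 -0.2 -2.9] T [-0.08 -0.03 -0.  ] w 11.2
t 14.38 hook rel notch x -1.4 y -0.2 z 209.8 mm rot [-0.0006  0.001  -0.1549] F [-0.  -0.5 -2.1] T [-0.03 -0.06 -0.05] w 11.5
```

Request:
step_arm(motion=[{"dx": 0, "dy": 0, "dz": 0.1, "ax": 0, "ay": 0, "az": 0}, {"dx": 0, "dy": 0, "dz": 0.1, "ax": 0, "ay": 0, "az": 0}, {"dx": 0, "dy": 0, "dz": 0, "ax": 0, "ay": 0, "az": 0}])

```text
time: 14.75
tcp_pos: [0.5236, -0.0746, 0.2992]
eef_rot: [3.141, 0.001, -0.155]
force: [0.1, 0.2, -2.1]
width: 0.0115
```

Request:
step_arm(motion=[{"dx": 0, "dy": 0, "dz": 0.1, "ax": 0, "ay": 0, "az": 0}, {"dx": 0, "dy": 0, "dz": 0, "ax": 0, "ay": 0, "az": 0}])

```text
time: 15.0
tcp_pos: [0.5237, -0.0746, 0.2982]
eef_rot: [3.141, 0.001, -0.155]
force: [0.3, -0.4, -2.3]
width: 0.0113
```

Request:
step_arm(motion=[{"dx": 0, "dy": 0, "dz": 0.1, "ax": 0, "ay": 0, "az": 0}, {"dx": 0, "dy": 0, "dz": 0, "ax": 0, "ay": 0, "az": 0}])

```text
time: 15.25
tcp_pos: [0.5236, -0.0746, 0.2972]
eef_rot: [3.141, 0.001, -0.155]
force: [0.4, -0.8, -1.2]
width: 0.0112
```

```bash
python3 -c "
from h import *
st(2);st(1)"
```

```text
t 15.35 hook rel notch x -1.4 y -0.2 z 205.8 mm rot [-0.0006  0.001  -0.1549] F [ 0.9 -0.3 -1.3] T [-0.04  0.06  0.01] w 11.4
t 15.40 hook rel notch x -1.4 y -0.2 z 205.8 mm rot [-0.0006  0.001  -0.155 ] F [ 0.3  0.8 -2.7] T [ 0.01 -0.01 -0.03] w 11.4
```

Request:
step_arm(motion=[{"dx": 0, "dy": 0, "dz": 0.1, "ax": 0, "ay": 0, "az": 0}, {"dx": 0, "dy": 0, "dz": 0, "ax": 0, "ay": 0, "az": 0}])

```text
time: 15.65
tcp_pos: [0.5236, -0.0746, 0.2962]
eef_rot: [3.141, 0.001, -0.155]
force: [0.3, 0.3, -1.8]
width: 0.011
```

Request:
step_arm(motion=[{"dx": 0, "dy": 0, "dz": 0.1, "ax": 0, "ay": 0, "az": 0}, {"dx": 0, "dy": 0, "dz": 0, "ax": 0, "ay": 0, "az": 0}])

```text
time: 15.9
tcp_pos: [0.5236, -0.0746, 0.2952]
eef_rot: [3.141, 0.001, -0.155]
force: [1.1, 0.1, -1.1]
width: 0.0113
```

```bash
python3 -c "
from h import *
st(2);st(1)"
```

```text
t 16.00 hook rel notch x -1.4 y -0.2 z 203.8 mm rot [-0.0006  0.0011 -0.1549] F [ 0.4 -0.2 -2.1] T [-0.03  0.03  0.04] w 11.7
t 16.05 hook rel notch x -1.4 y -0.1 z 203.8 mm rot [-0.0005  0.001  -0.155 ] F [ 0.3 -0.6 -2. ] T [ 0.04 -0.02  0.01] w 11.8
```

Below top level without contact, so it is in the notch. I keep going in 0.5 mm steps.

Request:
step_arm(motion=[{"dx": 0, "dy": 0, "dz": 0.05, "ax": 0, "ay": 0, "az": 0}, {"dx": 0, "dy": 0, "dz": 0.05, "ax": 0, "ay": 0, "az": 0}, {"dx": 0, "dy": 0, "dz": 0, "ax": 0, "ay": 0, "az": 0}])

```text
time: 16.42
tcp_pos: [0.5236, -0.0747, 0.2942]
eef_rot: [3.141, 0.001, -0.155]
force: [0.8, -1.0, -2.3]
width: 0.0112
```

Request:
step_arm(motion=[{"dx": 0, "dy": 0, "dz": 0.05, "ax": 0, "ay": 0, "az": 0}, {"dx": 0, "dy": 0, "dz": 0.05, "ax": 0, "ay": 0, "az": 0}, {"dx": 0, "dy": 0, "dz": 0, "ax": 0, "ay": 0, "az": 0}])

```text
time: 16.8
tcp_pos: [0.5238, -0.0746, 0.2937]
eef_rot: [3.141, 0.001, -0.155]
force: [-2.3, 0.7, 1.8]
width: 0.0113
```

```bash
python3 -c "
from h import *
st(2);st(1)"
```

```text
t 16.90 hook rel notch x -1.3 y -0.1 z 202.2 mm rot [-0.0007  0.0007 -0.1549] F [-0.7 -0.2  3.1] T [0.01 0.24 0.  ] w 11.1
t 16.95 hook rel notch x -1.3 y -0.1 z 202.1 mm rot [-0.0007  0.0008 -0.155 ] F [-1.3 -0.2  3.2] T [ 0.02  0.32 -0.01] w 11.4
```

Request:
step_arm(motion=[{"dx": 0, "dy": 0, "dz": 0.05, "ax": 0, "ay": 0, "az": 0}, {"dx": 0, "dy": 0, "dz": 0, "ax": 0, "ay": 0, "az": 0}, {"dx": 0, "dy": 0, "dz": 0, "ax": 0, "ay": 0, "az": 0}])

```text
time: 17.32
tcp_pos: [0.5238, -0.0746, 0.2936]
eef_rot: [3.141, 0.001, -0.155]
force: [-2.5, -0.2, 7.6]
width: 0.0112
```

```bash
python3 - <<'E'
from h import *
st(1);st(1)
im=cap('wrist')
a=cv2.resize(im[130:330,290:410],None,fx=3,fy=3,interpolation=2);a=cv2.convertScaleAbs(a,alpha=1.4,beta=10)
t=cap('top');b=cv2.resize(t[185:255,310:400],None,fx=600/70*.6,fy=600/70*.6,interpolation=2)
b=cv2.copyMakeBorder(b,0,600-b.shape[0],0,0,0)
cv2.imwrite('pics/j.png',np.hstack([a,b])[:,:800,::-1])
E
```

```text
t 17.38 hook rel notch x -1.3 y -0.1 z 202.1 mm rot [-0.001   0.0006 -0.155 ] F [-3.1  0.1  7.5] T [-0.05  0.55 -0.  ] w 11.5
t 17.43 hook rel notch x -1.3 y -0.2 z 202.1 mm rot [-0.001   0.0006 -0.155 ] F [-2.8  0.3  7. ] T [ 0.04  0.56 -0.02] w 11.3
```

View pics/j.png

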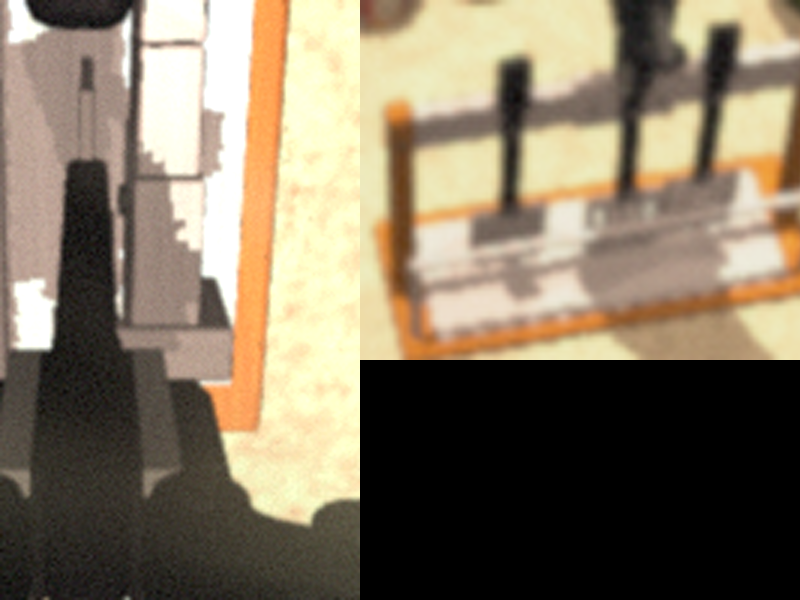

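Left picture: the sleeve's +y part ends at row 327, where the strap (327–380) lies flush in the notch with none of its side face showing above the sleeve. Right picture: the held turner hangs between the neighbours, which are upright on the rail. It bears with about 9 N at z≈202 mm, which is floor level, so I ease the preload and release.

Request:
step_arm(motion=[{"dx": 0, "dy": 0, "dz": -0.04, "ax": 0, "ay": 0, "az": 0}, {"dx": 0, "dy": 0, "dz": 0, "ax": 0, "ay": 0, "az": 0}, {"dx": 0, "dy": 0, "dz": 0, "ax": 0, "ay": 0, "az": 0}])

```text
time: 17.9
tcp_pos: [0.5238, -0.0746, 0.2936]
eef_rot: [3.141, 0.001, -0.155]
force: [-2.2, -0.1, 6.4]
width: 0.0113
```

Request:
step_arm(motion=[{"dx": 0, "dy": 0, "dz": 0, "ax": 0, "ay": 0, "az": 0}, {"dx": 0, "dy": 0, "dz": 0, "ax": 0, "ay": 0, "az": 0}, {"dx": 0, "dy": 0, "dz": 0, "ax": 0, "ay": 0, "az": 0}, {"dx": 0, "dy": 0, "dz": 0, "ax": 0, "ay": 0, "az": 0}, {"dx": 0, "dy": 0, "dz": 0, "ax": 0, "ay": 0, "az": 0}], claw=0.6, force=20)

```text
time: 18.52
tcp_pos: [0.5237, -0.0746, 0.2931]
eef_rot: [3.141, 0.001, -0.155]
force: [-0.6, -0.6, -0.6]
width: 0.0343
```

```bash
python3 - <<'E'
from h import *
st(2);st(2)
for c in('wrist','top'):
    cap(c)
    for q in ('turner_grip','turner_hook','left_hook','right_hook'):
        for f in vision.landmark_of(q,c)[:1]: 
            p=onz(c,f['position'],.236 if 'grip' in q else .2);d=p[:2]-N;print(c,q,round(f['confidence'],2),p,'rel',np.round([1e3*d@EX,1e3*d@EY],1))
E
```

```text
t 18.62 hook rel notch x -1.4 y -0.1 z 201.7 mm rot [-0.0005  0.001  -0.1549] F [ 0.   0.6 -0.3] T [0.04 0.01 0.03] w 34.2
t 18.73 hook rel notch x -1.4 y -0.2 z 201.7 mm rot [-0.0006  0.001  -0.155 ] F [0.3 0.5 0.2] T [ 0.03  0.06 -0.  ] w 34.0
wrist turner_grip 0.61 [ 0.52029344 -0.07415017  0.236     ] rel [-18.3   0.4]
wrist turner_hook 0.73 [ 0.53829584 -0.08017627  0.2       ] rel [ 0.4 -2.8]
wrist left_hook 0.75 [ 0.55091941 -0.00084563  0.2       ] rel [ 0.8 77.5]
wrist right_hook 0.75 [ 0.52820753 -0.13597136  0.2       ] rel [ -1.  -59.5]
top turner_grip 0.56 [ 0.50832834 -0.07348871  0.236     ] rel [-30.2  -0.8]
top turner_hook 0.52 [0.35838231 0.33563006 0.2       ] rel [-240.9  380.4]
top left_hook 0.85 [0.55593067 0.00323068 0.2       ] rel [ 5.1 82.3]
top right_hook 0.62 [ 0.53186371 -0.13047205  0.2       ] rel [  1.8 -53.5]
```

Released, force zero, and the turner stays in place. Retreat straight up.

Request:
step_arm(motion=[{"dx": 0, "dy": 0, "dz": -0.5, "ax": 0, "ay": 0, "az": 0}, {"dx": 0, "dy": 0, "dz": -1, "ax": 0, "ay": 0, "az": 0}, {"dx": 0, "dy": 0, "dz": -2, "ax": 0, "ay": 0, "az": 0}, {"dx": 0, "dy": 0, "dz": -3, "ax": 0, "ay": 0, "az": 0}, {"dx": 0, "dy": 0, "dz": -3, "ax": 0, "ay": 0, "az": 0}])

```text
time: 19.85
tcp_pos: [0.5238, -0.0745, 0.3898]
eef_rot: [3.141, 0.0, -0.155]
force: [0.2, -1.1, -0.7]
width: 0.0345
```

Request:
step_arm(motion=[{"dx": -1.5, "dy": -1, "dz": -2, "ax": 0, "ay": 0, "az": 0}, {"dx": -1.5, "dy": -1, "dz": -1, "ax": 0, "ay": 0, "az": 0}, {"dx": 0, "dy": 0, "dz": 0, "ax": 0, "ay": 0, "az": 0}, {"dx": 0, "dy": 0, "dz": 0, "ax": 0, "ay": 0, "az": 0}, {"dx": 0, "dy": 0, "dz": 0, "ax": 0, "ay": 0, "az": 0}])

```text
time: 20.48
tcp_pos: [0.4973, -0.0508, 0.4174]
eef_rot: [3.141, 0.003, -0.156]
force: [-0.3, -0.9, -1.4]
width: 0.0341
```

```bash
python3 - <<'E'
from h import *
st(4)
im0=cap('wrist');t0=cap('top');s0=cap('scene')
for i in range(8): cap('scene')
im1=cap('wrist');t1=cap('top')
print('motion',cv2.absdiff(t0,t1)[170:260,310:400].mean(),cv2.absdiff(im0,im1).mean())
for q in ('turner_grip','turner_hook','turner','left_hook','right_hook','left','right'):
    for f in vision.landmark_of(q,'wrist')[:1]:
        p=onz('wrist',f['position'],.236 if 'grip' in q else .2 if 'hook' in q else .03);d=p[:2]-N;print(q,round(f['confidence'],2),np.round([1e3*d@EX,1e3*d@EY],1))
a=cv2.resize(im1[60:260,280:480],None,fx=3,fy=3,interpolation=2)[:,:400+200]
b=cv2.resize(t1[185:255,325:385],(200,233),interpolation=2);c=cv2.resize(s0[185:265,300:370],(200,229),interpolation=2)
r=np.vstack([b,c]);r=cv2.copyMakeBorder(r,0,600-r.shape[0],0,0,0)
cv2.imwrite('pics/k.png',np.hstack([a,r])[:,:,::-1])
E
```

```text
t 20.68 hook rel notch x -31.2 y 19.7 z 326.2 mm rot [-0.0004  0.002  -0.1553] F [-0.9  0.1  0.7] T [-0.03 -0.03  0.01] w 34.1
motion 1.54880658436214 3.616923177083333
turner_grip 0.6 [-18.2  -0. ]
turner_hook 0.63 [-2.  -2.5]
turner 0.71 [ 184.6 -210.4]
left_hook 0.92 [ 1.2 76.6]
right_hook 0.88 [ -0.1 -56.1]
left 0.8 [-7.8 78.5]
```

View pics/k.png

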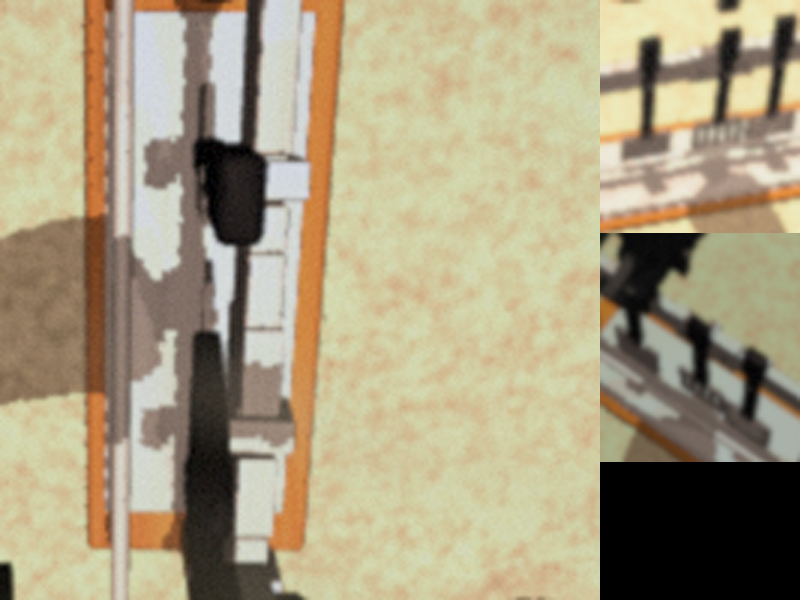

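The picture shows the strap (rows 415–453) sitting between the two full-length sleeve parts, and all three turners hang upright and side by side. Handing in.

```bash
python3 - <<'E'
from h import *
st(4);print(ticket.job_done())
E
```

```text
t 21.88 hook rel notch x -31.3 y 19.9 z 326.7 mm rot [-0.0006  0.001  -0.155 ] F [-0.4  0.9  0.7] T [0.02 0.02 0.02] w 34.2
the job is handed in; nothing more can be done
None
```

The turner hangs upright in the free notch of the middle sleeve, between its two neighbours. I handed the job in at about 22 s, with the gripper clear of everything.

- **Seating:** I found the notch mainly by camera and lowered the hook straight in, rather than sliding it along the rail to feel for it. It met no resistance at the sleeve-top level. It then bore on the floor at about z = 202 mm, with roughly 9–10 N while still held. I eased that to about 8 N before letting go.
- **Last pictures:** The strap lies between the two full-length halves of the sleeve. Both neighbours are still hooked, at about +77 and −56 mm from the notch. The force read zero after release.

Some checks were weaker or disagreed:
- **Hook position:** The network put the released hook 2–3 mm off in y from my own measurement, and a low-confidence find of the blade was clearly wrong. I trusted the picture.
- **Side force:** About 3 N along x showed while the hook was bearing. I took it for the handle lightly touching the sleeve; it went away on release.
- **Stillness:** The picture-difference check was too noisy to settle whether the turner was perfectly still.
- **Right neighbour:** Clearance there was only about 2 mm, but I saw no side force.
- **Mug, bowl and jar:** I did not re-measure them at the end; the arm's path stayed away from them.

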